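# Spring load check for the dosing funnel

### The job

Check the blue valve spring of the dosing funnel: stand it, blue cap up, on the brass locating pin of the tester plate, swing the press head over it as far as its stop, and press the black knob down until the dial reads 15 newtons (needle in the green band), holding it there for about a second. Never load the spring above 18 newtons, or the mark is spoilt; then let the knob come all the way back up, so that the red drag tab is left marking the height the spring had at 15 newtons. Leave the spring standing on the plate and do not disturb the mould, the jar or the nozzle.

Things in the scene. Friction and masses are not known exactly. Their poses are not given: they have to be found in the camera images.
- spring_grip (a point): Loose spring unit, about 65 g, upright: blue sleeve 30 mm wide, 30 mm tall, bored through (21 mm), then steel coil, then blue cap 29 mm wide, 8 mm thick. Free height 51 to 60 mm, varying. Load proportional to compression, stiffness unknown: read the load. This point: on its axis, 24 mm above the underside, in the rigid sleeve, where it is best gripped; z up the spring
- spring_foot (a point): Centre of the spring unit's open underside; z is up along the spring
- spring_cap (a point): Centre of the top face of the spring's blue cap; it sinks as the spring is compressed
- plate_top (a point): Centre of the top of the tester's aluminium plate (58 mm across, 30 mm above the counter), at the root of its brass locating pin, which fits the spring's bore: 18 mm wide, 10 mm tall, tapered to 12 mm over its top 4 mm. The plate sinks 0.2 mm per N. Axes: +x towards the column, +y towards the dial, z up. The tester's base is 14 mm thick, x -65 to 150, y -60 to 130 mm
- swing_axis (a point): Top of the head on the tester's upright column (head 44 mm wide there), 110 mm in the plate's +x from the plate's centre and 125 mm above the counter: the vertical axis on which the press head swings
- knob (a point): Centre of the black knob on the ram: 28 mm wide, 30 mm tall, upright, 195 mm above the counter when up, 110 mm from the swing axis. The ram slides down in the head; its foot (26 mm wide) is 99 mm below this point. A weak spring lifts it when let go: knob force is 1 to 3 N more than the load. Head arm's top 120 mm above the counter; a bar to the tab starts 8 mm below the knob
- press_head (a joint): Swing of the press head, rad: 0 = at its stop, ram exactly above the locating pin; grows as it swings to the tester's -y side (counter-clockwise from above), at most 1.8. Turns easily, stays where left. At angle q the knob is at x = 110 - 110 cos q, y = -110 sin q mm in the plate's axes
- ram (a joint): Travel of the ram and knob, m: 0 = fully up, grows as it is pressed down, at most 0.042
- dial (a joint): Angle of the dial's red needle, rad: 0 at no load, growing clockwise, 0.1 rad per newton on the plate, so 15 N reads 1.5; green band 1.25 to 1.75. The spring's own weight reads about 0.07. White round dial facing up, 68 mm across, a long tick every 5 N and a short one every newton; housing 28 mm tall, 76 mm wide, centred at x = 30, y = 83 mm in the plate's axes
- tab (a point): Centre of the lower edge of the red drag tab (16 mm wide, 8 mm tall) on a thin upright rod on the press head, 45 mm from the ram towards the column. The ram's bar pushes it down; it stays at the lowest point reached and is never lifted again. While pushed, this point is 60 mm above the face of the ram's foot
- mould: White praline mould, 135 x 200 x 30 mm, lying flat; origin at the centre of its underside. Bystander
- jar: Amber jar with a steel lid, 54 mm in diameter, 75 mm tall; origin at the centre of its underside. Bystander
- nozzle: Steel piping nozzle, a cone 42 mm wide and 50 mm tall, point up; origin at the centre of its underside. Bystander
Not all that is in view belongs to the job. Of the things that look like the part that bears spring_grip, take the one that is farthest to the robot's left at the start.

How it is judged:
On the way, in this order (a step that is already met when the one before it is completed fails the run):
1. the spring stands upright on the plate, over the locating pin (horizontal distance between spring_foot and plate_top below 0.003 m and z of spring_foot in the frame of plate_top below 0.002 m and angle between spring_foot's own z axis and vertical below 0.06 rad), for 0.2 s.
2. the press head is swung over the seated spring, to its stop (all of step 1 and value of joint press_head below 0.08 rad), for 0.2 s.
3. the spring is held under a load of 12.5 to 17.5 N on the dial (value of joint press_head below 0.08 rad and value of joint dial between 1.25 and 1.75 rad), for 0.5 s.
At the end, for the whole second after the job is handed in: Spring upright over the pin (within 3 mm of its axis), flat on the plate (2 mm, 0.06 rad); press head at its stop (0.08 rad), knob fully up (3 mm), dial unloaded (under 2 N); the red tab left down where the ram dragged it (foot face 6 mm or more below the free cap) (all of step 2 and z of tab in the frame of spring_cap below 0.054 m and value of joint ram below 0.003 m and value of joint dial below 0.2 rad); the robot touches nothing.
It fails at once if the spring is loaded above 18 N (value of joint dial above 1.8 rad).
It fails at once if the mould, the jar or the nozzle is moved by more than 15 mm (distance of any of mould, jar, nozzle from where it was at the start of the episode above 0.015 m).
It also fails if it takes over 70 s, if anything falls off the work surface, if the arm or the gripper's body presses on something with over 40 N, if the wrist force passes 120 N, or if a joint passes its speed limit or range.

### The arm

A 6-joint arm with a two-finger parallel gripper is mounted at the origin on the work surface. World frame = base frame: x ahead of the robot, y to its left, z up, the work surface at z = 0. Lengths are in m, angles in rad, forces in N, time in s.
With the tool pointing down it reaches from about 0.3 to 0.85 m from the base axis. Payload 5.4 kg.
Tool frame: the origin (TCP) lies at the very end of the fingers, on their centre line; the grasp point (between the pads) lies 19 mm behind it (manip.pinch_z is the distance from the TCP to the grasp point, in m); z points along the fingers, y is the direction in which the jaws open and shut (so a half turn about z gives the same grasp; the last joint's range is limited). The gripper opens to 85 mm and grips with 20 to 120 N. Pads are 22 mm wide; open, the fingers measure 114 mm over their backs; the gripper's body (76 mm by 85 mm) begins 54 mm behind the grasp point. The pads swing forward as they close: fully open they stand 13 mm farther back than shut.
Start: joints at [-0.21, 0.158, 1.597, -0, 1.386, -0.21], TCP at [0.575, -0, 0.231] pointing down, gripper open.
Joint ranges: [-2.91, 2.91], [-0.94, 2.29], [0.18, 2.7], [-1.29, 4.43], [0.17, 2.64], [-3, 3]. Speed limits (rad/s): [2.57, 2.57, 3.14, 3.14, 3.14, 3.14].

### API

Orientations are given as a unit quaternion [x, y, z, w].
In Python, from bench import manip, eoat, kin, sense, optics, job gives the robot as it stands. Calls block until the motion is done:
- manip.move_pose(position, orientation): joint-space move of the TCP to a pose.
- manip.line_to(position, speed=0.15, frame=None): straight line of the TCP; frame=None keeps the orientation; speed is the mean speed in m/s.
- manip.movej(angles): joint-space move.
- eoat.command_gripper(opening, squeeze=None): finger opening in m; squeeze is the grip in N (None keeps the last); returns when the fingers have stopped.
- manip.dwell(seconds).
- kin.inverse_kinematics(position, orientation): joint angles nearest the present ones, or None.
- sense(): the state.
- optics.camera(name): name is "scene" or "side" or "wrist"; returns the picture (420x560x3 uint8, red, green, blue); there is no depth.
- optics.camera_model(name): a dict with "fx", "fy", "cx", "cy" (pixels), "extrinsics" (4x4, takes a point from world to camera coordinates). Camera axes: x right, y down, z forward; pixel columns grow to the right and rows downward; lengths in m; the calibration is good to about 2 mm. A picture is of the moment at which its call begins: read the wrist's pose just before it. camera_model takes no time and is no camera call; for the wrist camera it gives the pose at the moment of the call.
A pose or a line that the arm cannot do raises manip.MotionError and nothing moves.
- job.sign_off(): hands the job in, once; it reports no verdict.
The state is a dict: "time_s": time; "joint_positions": joint angles; "dq": joint speeds; "effort": joint torques, N m; "ee_pos": TCP position; "tcp_rot": TCP orientation; "contact_force": force on the tool from outside, world axes, zero at the start; "moment": the same for the moment, N m; "width": finger opening in m.
Only numpy, scipy, OpenCV 4.12 (cv2) and the standard library are available. Lean on these libraries where they do the work, as an engineer would, in place of code of your own. Each camera call takes 0.05 s, during which the arm holds its last target. There are 200 camera calls.

## Working session

There is one attempt and no reset: what is moved stays moved. The work goes in short steps, each a Python script; the robot and the scene stay as the last script left them, time stands still between calls to the robot, and variables do not carry over. Pictures are saved under pics/ and viewed, about 8 in all and at most 12, crops included, and the job is handed in when it is done.

```bash
mkdir -p pics; ls
python3 - <<'E'
from bench import manip, eoat, kin, sense, optics, job
import cv2, numpy as np
for n in ["scene","side"]:
    im=optics.camera(n); cv2.imwrite(f"pics/{n}0.png",im[:,:,::-1])
    m=optics.camera_model(n); print(n,m["fx"],m["cx"],m["cy"],np.round(m["extrinsics"],3).tolist())
im=optics.camera("wrist"); cv2.imwrite("pics/wrist0.png",im[:,:,::-1])
print(np.round(optics.camera_model("wrist")["extrinsics"],3).tolist())
s=sense();print(s)
a=cv2.imread("pics/scene0.png");b=cv2.imread("pics/side0.png")
E
```

```text
pics
scene 435.19042006379226 274.34129524467943 212.71282143480113 [[0.097, 0.995, 0.013, 0.07], [0.743, -0.063, -0.667, -0.32], [-0.663, 0.074, -0.745, 1.401], [0.0, 0.0, 0.0, 1.0]]
side 540.9363202544084 286.48510132897667 203.7585525931468 [[0.943, -0.333, 0.007, -0.533], [-0.211, -0.614, -0.76, 0.15], [0.257, 0.715, -0.65, 1.276], [0.0, 0.0, 0.0, 1.0]]
[[1.0, -0.001, -0.003, -0.572], [-0.0, -0.966, 0.26, -0.034], [-0.003, -0.26, -0.966, 0.38], [0.0, 0.0, 0.0, 1.0]]
{'time_s': 0.15, 'joint_positions': array([-2.10086224e-01,  1.58910577e-01,  1.59795259e+00,  2.82748816e-05,
        1.38625352e+00, -2.10096705e-01]), 'dq': array([ 0.00096374, -0.00298161, -0.0015866 ,  0.00045673, -0.00041534,
       -0.0001372 ]), 'effort': array([-2.14565043e-04, -3.96382570e+01, -3.31784391e+01, -3.73612720e-04,
        5.52137004e-03,  3.93964319e-05]), 'ee_pos': array([5.74518457e-01, 9.81377311e-05, 2.30534751e-01]), 'tcp_rot': array([ 7.07104712e-01,  7.07108440e-01, -4.02948283e-04, -6.46911163e-04]), 'contact_force': array([ 0.22129645, -1.03960147, -0.08767776]), 'moment': array([-0.04155876,  0.01805583, -0.00456023]), 'width': 0.08569571389760951}
```

View pics/scene0.png

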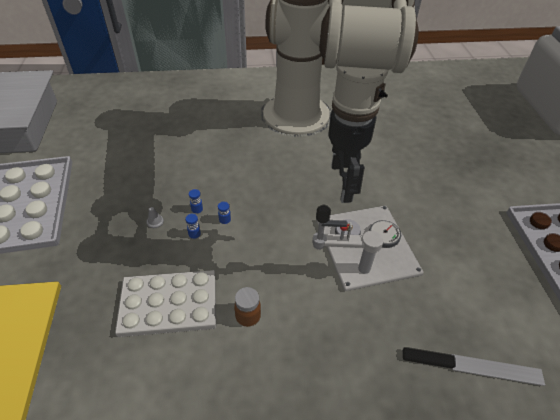

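View pics/side0.png

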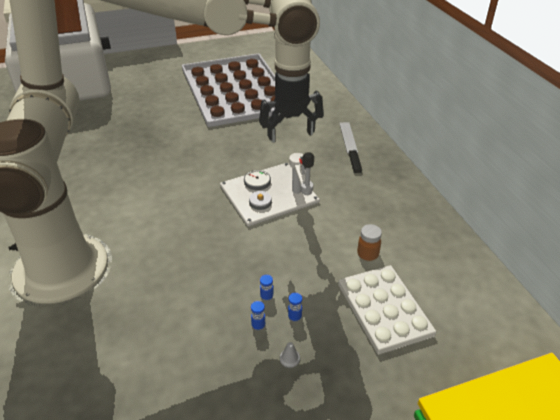

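The scene view shows three blue springs at about (195,200), (193,226) and (224,212). The last one is farthest to the robot's left (+y). The tester is around (370,245), with its knob at (322,213). Next I'll triangulate the springs and zoom in on the tester.

```bash
cat > h.py <<'E'
import cv2, numpy as np
from bench import manip, eoat, kin, sense, optics, job
def ray(m,u,v):
    E=np.array(m["extrinsics"]);R=E[:3,:3];c=-R.T@E[:3,3]
    d=R.T@np.array([(u-m["cx"])/m["fx"],(v-m["cy"])/m["fy"],1.]);return c,d/np.linalg.norm(d)
def plane(m,uv,z):
    c,d=ray(m,*uv);return c+d*(z-c[2])/d[2]
def tri(m1,p1,m2,p2):
    c1,d1=ray(m1,*p1);c2,d2=ray(m2,*p2)
    t=np.linalg.lstsq(np.c_[d1,-d2],c2-c1,rcond=None)[0]
    a,b=c1+t[0]*d1,c2+t[1]*d2
    return (a+b)/2,np.linalg.norm(a-b)
def blobs(im,lo,hi,amin=20):
    hsv=cv2.cvtColor(im,cv2.COLOR_BGR2HSV);k=cv2.inRange(hsv,lo,hi)
    n,l,s,c=cv2.connectedComponentsWithStats(k)
    return [(s[i],c[i]) for i in range(1,n) if s[i][4]>=amin]
S=optics.camera_model("scene");D=optics.camera_model("side")
E
python3 - <<'E'
from h import *
for n,m in (("scene",S),("side",D)):
    im=cv2.imread(f"pics/{n}0.png")
    for s,c in blobs(im,(105,150,60),(130,255,255)):
        if s[4]<1500: print(n,s,c.round(1),plane(m,c,.028).round(3))
a=cv2.imread("pics/scene0.png")[195:295,305:430];b=cv2.imread("pics/side0.png")[140:230,210:330]
w=cv2.imread("pics/wrist0.png")
A=cv2.resize(a,None,fx=3.2,fy=3.2,interpolation=3);B=cv2.resize(b,(400,300),interpolation=3)
W=cv2.resize(w,(400,300));o=np.zeros((620-20,800,3),np.uint8)
o[:300,:400]=A[:300,:400] if 0 else cv2.resize(a,(375,300),interpolation=3)[:, :375].__class__ and np.pad(cv2.resize(a,(375,300),interpolation=3),((0,0),(0,25),(0,0)))
o[:300,400:]=B;o[300:,:400]=W
cv2.imwrite("pics/combo.png",o)
E
```

```text
scene [48  0 14 12 84] [54.2  4.2] [-0.819 -0.933  0.028]
scene [ 81   0  27  34 439] [93.2 13.6] [-0.717 -0.753  0.028]
scene [ 65  35  17  22 117] [72.9 46. ] [-0.444 -0.779  0.028]
scene [105  52  13  20  92] [110.8  63.6] [-0.306 -0.621  0.028]
scene [189 190  11   9  78] [194.  193.7] [ 0.364 -0.313  0.028]
scene [191 202  11  11  85] [196.6 207.7] [ 0.413 -0.305  0.028]
scene [218 202  11   9  77] [222.9 206.1] [ 0.413 -0.24   0.028]
scene [219 212  11  11  83] [224.5 217.8] [ 0.453 -0.237  0.028]
scene [186 214  11  10  90] [191.2 218.5] [ 0.448 -0.317  0.028]
scene [188 227  12  11  83] [193.7 232.9] [ 0.494 -0.31   0.028]
side [260 275  12  11 106] [265.8 280.1] [ 0.438 -0.22   0.028]
side [261 286  12  13  93] [266.2 293.6] [ 0.427 -0.257  0.028]
side [289 293  13  12 122] [294.9 298.4] [ 0.482 -0.29   0.028]
side [251 302  13  12 122] [257.2 306.9] [ 0.397 -0.286  0.028]
side [288 307  14  14 111] [294.2 314.1] [ 0.466 -0.33   0.028]
side [252 315  13  14 107] [257.9 323.1] [ 0.386 -0.327  0.028]
```

View pics/combo.png

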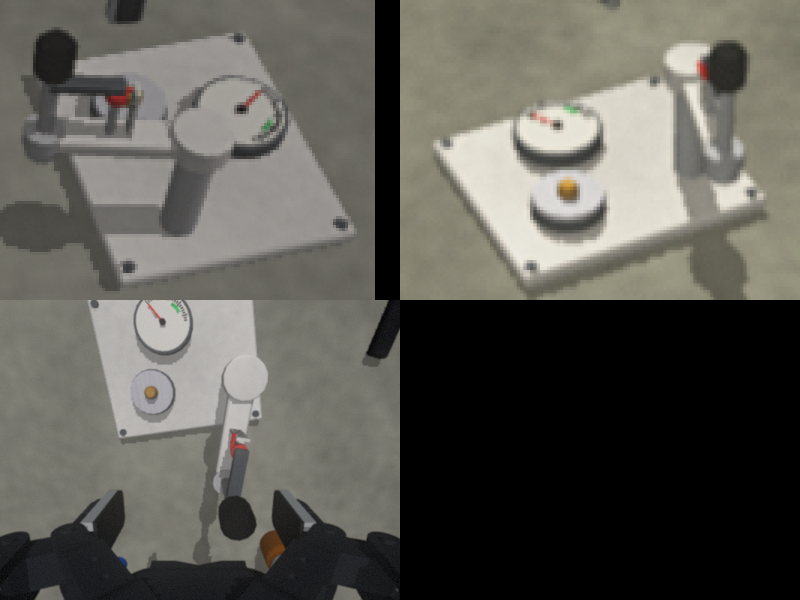

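Wrist view: the pin is at about (212,130) in full-size pixels, the column top at (343,109), and the knob at (332,305). The head is swung to −y. I'll triangulate, then take a wrist look from above the spring.

```bash
cat >> h.py <<'E'
from scipy.spatial.transform import Rotation as Ro
Q0=Ro.from_quat([.70710678,.70710678,0,0])
def Q(yaw): return (Ro.from_euler('z',yaw)*Q0).as_quat()
def snap(n,f):
    m=optics.camera_model(n);im=optics.camera(n)[:,:,::-1].copy();cv2.imwrite(f"pics/{f}.png",im);return m,im
BL=((105,150,60),(130,255,255));OR=((8,130,80),(25,255,255))
E
python3 - <<'E'
from h import *
# cap, sleeve triangulated for target and others
for a,b in (((222.9,206.1),(265.8,280.1)),((224.5,217.8),(266.2,293.6)),((194,193.7),(257.2,306.9)),((191.2,218.5),(294.9,298.4))):
    print("spr",tri(S,a,D,b))
W=optics.camera_model("wrist")
im=cv2.imread("pics/wrist0.png")
print("orange",[(s[4],c.round(1)) for s,c in blobs(im,*OR,10)])
pin=plane(W,(151*1.4,92*1.4),.04);col=plane(W,(245*1.4,78*1.4),.125);dial=plane(W,(162*1.4,22*1.4),.042);kn=plane(W,(237*1.4,220*1.4),.205)
print(pin,col,dial,kn, np.linalg.norm((col-pin)[:2]),np.linalg.norm((kn-col)[:2]))
manip.move_pose([.432,-.235,.22],Q(0))
m,im=snap("wrist","w1"); 
for s,c in blobs(im,*BL,100): print(s,c.round(1),plane(m,c,.055).round(4))
print(sense()["ee_pos"],sense()["time_s"])
E
```

```text
spr (array([ 0.43282504, -0.23828449,  0.04931882]), np.float64(0.0009268489435492779))
spr (array([ 0.43242666, -0.23809323,  0.00469436]), np.float64(0.0005567292951332682))
spr (array([ 0.39177129, -0.3082607 ,  0.0564998 ]), np.float64(0.0007261224233921939))
spr (array([ 0.47321176, -0.31272461,  0.05664498]), np.float64(0.0006104041153344436))
orange [(np.int32(73), array([209.7, 129. ])), (np.int32(690), array([383.5, 344.8]))]
[0.51083714 0.05871647 0.04      ] [0.61815828 0.07346879 0.125     ] [0.52879263 0.14154895 0.042     ] [ 0.60276302 -0.03281961  0.205     ] 0.10833031681243624 0.10739757515732594
[263 176  30  38 861] [277.6 195. ] [ 0.4313 -0.2339  0.055 ]
[220 240  32  46 905] [236.5 264.5] [ 0.3917 -0.302   0.055 ]
[302 244  27  23 250] [312.8 251.4] [ 0.4648 -0.2886  0.055 ]
[306 262  28  28 626] [319.4 275.7] [ 0.4718 -0.3137  0.055 ]
[ 0.43272386 -0.2342454   0.22011692] 1.2667
```

View pics/w1.png

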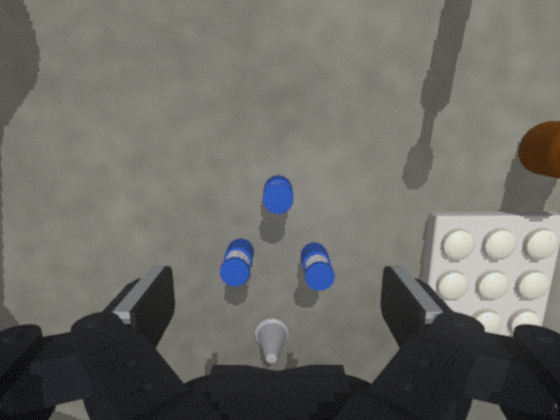

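The wrist view shows the target spring upright at (278,199), clear of the other two and well away from the nozzle at (270,340). I'll grasp it, lift it, and look at the tester with the spring in hand.

Run:
```python
from h import *
import os
p=np.array([.4318,-.2378])
eoat.command_gripper(.06,40)
manip.line_to([*p,.08],.2)
manip.line_to([*p,.006],.12)
eoat.command_gripper(.02,40)
s=sense();print(s["width"],s["ee_pos"],s["contact_force"],s["time_s"])
manip.line_to([*p,.17],.2)
manip.move_pose([.511,.015,.17],Q(.13))
m,im=snap("wrist","w2");s=sense();print(s["width"],s["ee_pos"],s["time_s"],s["contact_force"])
for s,c in blobs(im,*OR,10): print("or",s,c.round(1),plane(m,c,.039).round(4))
for s,c in blobs(im,*BL,30): print("bl",s,c.round(1))
```

```text
0.02792293851075487 [ 0.4324766  -0.23840644  0.0070838 ] [-0.62046494  1.03620228  6.42929068] 3.6417
0.028265002424743543 [0.51087847 0.01378022 0.16969878] 5.6917 [ 0.13135919 -0.84980922 -1.35123482]
or [278 140  15  18 130] [285.  149.1] [0.5093 0.0589 0.039 ]
bl [ 232  238   90  132 7982] [277.3 309.4]
```

View pics/w2.png

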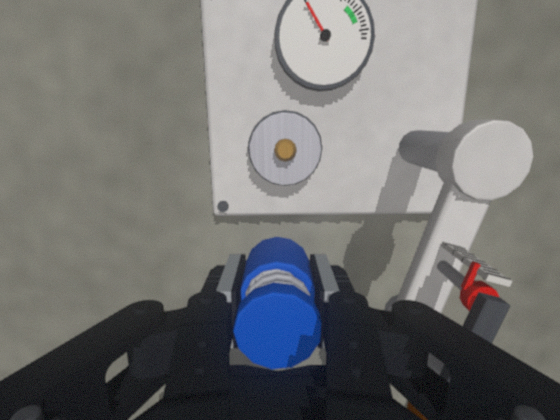

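The wrist view shows the spring held upright between the pads, with its lower rim at row 238. The pin is at (285,149), the plate disc centre at (285,148), the dial hub at (325,35) and the column top at (487,160). Next I'll work out the offsets.

Run:
```python
from h import *
m=optics.camera_model("wrist");s=sense();R=Ro.from_quat(s["tcp_rot"]).as_matrix();t=s["ee_pos"]
print("yaw",R[:,1],R[:,2])
im=cv2.imread("pics/w2.png")
# disc: lavender mask
hsv=cv2.cvtColor(im,cv2.COLOR_BGR2HSV);k=cv2.inRange(hsv,(110,15,110),(140,80,230));k[:105]=0;k[195:]=0;k[:,:240]=0;k[:,330:]=0
c=max(cv2.findContours(k,0,2)[0],key=cv2.contourArea);e=cv2.fitEllipse(c);print("disc",e,plane(m,e[0],.030).round(4))
for n,uv,z in (("pin",(285.,149.1),.038),("col",(491.5,160),.125),("dial",(325,35),.042)): print(n,plane(m,uv,z).round(4))
b=blobs(im,*BL,3000)[0][0]; k=cv2.inRange(hsv,*BL)
pts=[]
for u in range(255,303,4):
    v=np.argmax(k[:,u]>0) if 0 else np.nonzero(k[200:,u])[0][0]+200
    pts.append((R.T@(plane(m,(u,v),t[2]+.019-.024)-t)))
P=np.array(pts);A=np.c_[2*P[:,:2],np.ones(len(P))];print((P*1e3).round(1).tolist())
# circle radius 15 fixed: fit centre
from scipy.optimize import least_squares
print(least_squares(lambda c:np.hypot(*(P[:,:2]-c).T)-.015,[0,0]).x)
print("cap",(R.T@(plane(m,(278,326),t[2]+.048)-t)).round(4))
```

```text
yaw [ 9.91764532e-01  1.28073235e-01 -5.99205391e-04] [-5.49841073e-04 -4.20793409e-04 -9.99999760e-01]Traceback (most recent call last):
  File "<stdin>", line 7, in <module>
cv2.error: OpenCV(4.12.0) /io/opencv/modules/imgproc/src/shapedescr.cpp:361: error: (-201:Incorrect size of input array) There should be at least 5 points to fit the ellipse in function 'fitEllipseNoDirect'
```

Run:
```python
from h import *
from scipy.optimize import least_squares
m=optics.camera_model("wrist");s=sense();R=Ro.from_quat(s["tcp_rot"]).as_matrix();t=s["ee_pos"]
im=cv2.imread("pics/w2.png");hsv=cv2.cvtColor(im,cv2.COLOR_BGR2HSV)
print(hsv[148,255:320:8].tolist(), hsv[148,243].tolist(),hsv[148,330].tolist())
for n,uv,z in (("disc",(285.3,147.8),.030),("pin",(285.,149.1),.038),("col",(491.5,160),.125),("dial",(325,35),.042)): print(n,plane(m,uv,z).round(4))
k=cv2.inRange(hsv,*BL);P=np.array([R.T@(plane(m,(u,np.nonzero(k[200:,u])[0][0]+200),t[2]-.005)-t) for u in range(255,303,4)])
print((P[::3]*1e3).round(1).tolist())
print(least_squares(lambda c:np.hypot(*(P[:,:2]-c).T)-.015,[0,0]).x)
print("cap",(R.T@(plane(m,(278,326),t[2]+.048)-t)).round(4))
```

```text
[[129, 10, 175], [128, 6, 173], [124, 10, 180], [18, 132, 162], [19, 132, 158], [19, 78, 125], [128, 12, 177], [130, 9, 179], [126, 8, 169]] [12, 7, 190] [20, 8, 186]
disc [0.5099 0.0589 0.03  ]
pin [0.5096 0.0584 0.038 ]
col [0.6182 0.0733 0.125 ]
dial [0.5271 0.1417 0.042 ]
[[9.3, -11.6, 5.0], [13.6, -6.1, 5.0], [14.1, -0.6, 5.0], [13.1, 4.8, 5.0]]
[-0.00087882 -0.00103084]
cap [ 0.0038 -0.0011 -0.048 ]
```

```bash
cat >> h.py <<'E'
def goto(p,speed=.05,yaw=None):
    """line with correction for steady-state tracking error"""
    p=np.array(p,float);manip.line_to(p,speed);manip.dwell(.15)
    e=p-sense()["ee_pos"]
    if np.linalg.norm(e)>4e-4: manip.line_to(p+e,.03)
    manip.dwell(.1);return sense()["ee_pos"]
E
python3 - <<'E'
from h import *
q=Q(.135);x,y=.5105,.0594
manip.move_pose([x,y,.12],q)
print(goto([x,y,.060]))
manip.dwell(.2);f0=sense()["contact_force"];print(f0)
z=.060
while z>.0365:
    z-=.002;manip.line_to([x,y,z],.03);s=sense();d=s["contact_force"]-f0
    print(round(z,4),s["ee_pos"].round(4),d.round(1))
    if d[2]>6: break
print(s["time_s"],s["width"]);snap("wrist","w3");snap("side","s3")
w=cv2.imread("pics/w3.png");b=cv2.imread("pics/side3.png") if 0 else cv2.imread("pics/s3.png")[120:240,200:340]
cv2.imwrite("pics/c3.png",np.hstack([cv2.resize(w,(400,300)),cv2.resize(b,(350,300),interpolation=3)]))
E
```

```text
[0.51021094 0.05942653 0.05966437]
[-0.07272153 -0.41068059 -0.3492638 ]
0.058 [0.5104 0.0594 0.0578] [-0.3  0.2 -0.2]
0.056 [0.5103 0.0594 0.0558] [-0.1  0.1 -0.2]
0.054 [0.5104 0.0594 0.0538] [-0.1  0.3 -0.7]
0.052 [0.5104 0.0594 0.0518] [0.6 1.9 0.3]
0.05 [0.5104 0.0594 0.0498] [0.3 0.4 0.2]
0.048 [0.5104 0.0594 0.0478] [-0.2 -0.   0.7]
0.046 [0.5104 0.0594 0.0458] [-0.5  0.5 -0.7]
0.044 [0.5104 0.0594 0.0438] [ 0.6  1.  -0.3]
0.042 [0.5104 0.0594 0.0418] [ 0.3  0.6 -0.4]
0.04 [0.5104 0.0594 0.0398] [0.1 0.2 0.1]
0.038 [0.5104 0.0594 0.0379] [ 0.5 -0.8 -0.1]
0.036 [0.5108 0.0594 0.0364] [-0.4 -0.   4.2]
11.1167 0.028185138887074395
```

View pics/c3.png

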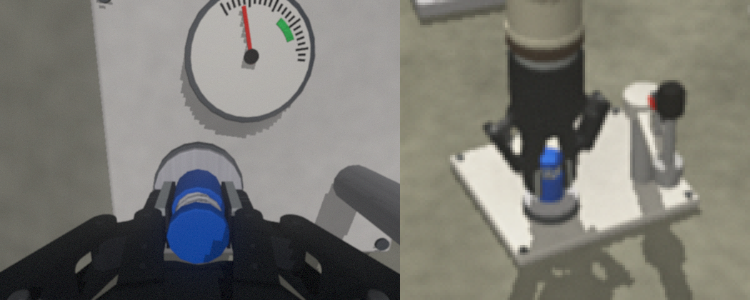

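The spring is seated: it slid over the pin to full depth with a 4 N contact, and the dial reads about 4 N. I'll release, lift, and look down on the knob.

Run:
```python
from h import *
manip.line_to([.5108,.0594,.0368],.03)
eoat.command_gripper(.055,40)
manip.line_to([.5108,.0594,.26],.2)
manip.move_pose([.600,-.075,.26],Q(-.145))
manip.dwell(.2)
m,im=snap("wrist","w4");print(sense()["time_s"],sense()["ee_pos"])
k=cv2.inRange(cv2.cvtColor(im,cv2.COLOR_BGR2HSV),(0,0,0),(180,255,55));n,l,st,c=cv2.connectedComponentsWithStats(k)
for i in range(1,n):
    if st[i][4]>80: print(st[i],c[i].round(1),plane(m,c[i],.205).round(4))
```

```text
14.05 [ 0.59972574 -0.0737711   0.26023784]
[ 254  144   46   50 1691] [276.8 169.2] [ 0.6035 -0.0352  0.205 ]
[    0   259   560   161 47375] [278.1 366.5] [ 0.5853 -0.1671  0.205 ]
[369 270  17  15 101] [376.7 277.4] [ 0.6556 -0.1111  0.205 ]
```

View pics/w4.png

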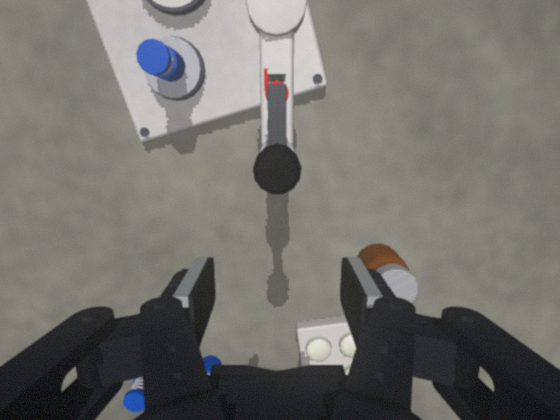

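The spring stands on the plate at (160,57), and the knob is at (277,169), or (0.6035, −0.0352) in world coordinates. I'll grasp the knob and swing it along its arc.

```bash
cat >> h.py <<'E'
C=np.array([.6195,.0738]);TH=.135
def knobxy(q):
    return C-.11*np.array([np.cos(TH+q),np.sin(TH+q)])
E
python3 - <<'E'
from h import *
print(knobxy(1.302))
for q in (1.3,.65,0):print(np.round(kin.inverse_kinematics([*knobxy(q),.178],Q(TH+q-np.pi/2)),2))
x,y=.6037,-.0355;q0=1.302
manip.move_pose([x,y,.25],Q(TH+q0-np.pi/2))
g=goto([x,y,.178],.15);print(g)
f0=sense()["contact_force"]
eoat.command_gripper(.02,35);s=sense();print(s["width"],s["ee_pos"],(s["contact_force"]-f0).round(1))
off=s["ee_pos"][:2]-knobxy(q0)
N=9
for i in range(1,N+1):
    q=q0*(1-i/N);manip.move_pose([*(knobxy(q)+off*(1-i/N)),.178],Q(TH+q-np.pi/2))
    s=sense();f=s["contact_force"]-f0;print(round(q,2),s["ee_pos"].round(4),f.round(1),round(s["time_s"],1))
    if np.linalg.norm(f)>25: break
m,im=snap("wrist","w5");_,b=snap("side","s5");b=b[120:240,200:340]
cv2.imwrite("pics/c5.png",np.hstack([cv2.resize(im,(440,330)),cv2.resize(b,(360,330),interpolation=3)]))
E
```

```text
[ 0.60482628 -0.03521689]
[-0.26  0.28  1.56 -0.    1.3  -0.12]
[-0.23  0.12  1.75 -0.    1.27  0.56]
[-0.12  0.05  1.83 -0.    1.27  1.32]
[ 0.60267571 -0.03511122  0.17630643]
0.026444016759311496 [ 0.60277124 -0.0351698   0.17637546] [ 0.3 -0.7  0.5]
1.16 [ 0.5868 -0.0315  0.1766] [ 2.   1.1 -7.9] 16.1
1.01 [ 0.5724 -0.0258  0.1767] [ 2.7  3.2 -9.8] 16.4
0.87 [ 0.5588 -0.0181  0.1767] [  3.6   4.6 -13.3] 16.6
0.72 [ 0.5464 -0.0086  0.1767] [  3.9   5.7 -13.8] 16.9
0.58 [0.5357 0.0022 0.1767] [  4.8   4.2 -14.7] 17.2
0.43 [0.5266 0.0146 0.1768] [  5.5   2.6 -14.9] 17.5
0.29 [0.5191 0.0285 0.1767] [  5.4   3.6 -14.3] 17.7
0.14 [0.5137 0.0433 0.1768] [  5.1   1.8 -16.5] 18.0
0.0 [0.5105 0.0582 0.1769] [  5.6  -0.2 -17. ] 18.3
```

View pics/c5.png

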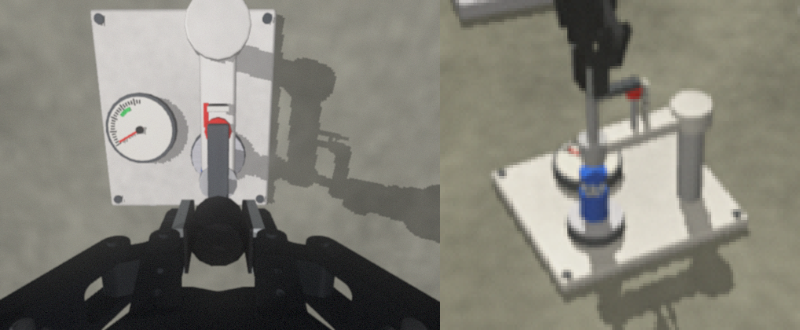

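The head is over the seated spring. The dial is visible to the wrist camera with its hub at (178,164) and the needle at zero; the red tab is still up. I'll nudge the head to its stop, check the needle reader, and press in steps.

```bash
cat >> h.py <<'E'
def needle(m,im,ref=119.5):
    """load in N from wrist picture: red pixels on dial plane, angle in plate axes"""
    E=np.array(m["extrinsics"]);h=E[:3,:3]@np.array([.5275,.143,.045])+E[:3,3]
    u,v=m["fx"]*h[0]/h[2]+m["cx"],m["fy"]*h[1]/h[2]+m["cy"]
    hsv=cv2.cvtColor(im,cv2.COLOR_BGR2HSV)
    k=cv2.inRange(hsv,(0,110,90),(8,255,255))|cv2.inRange(hsv,(172,110,90),(180,255,255))
    ys,xs=np.nonzero(k);g=np.hypot(xs-u,ys-v)<48;xs,ys=xs[g],ys[g]
    P=np.array([plane(m,(a,b),.045)[:2] for a,b in zip(xs,ys)]);c=P.mean(0)
    d=np.linalg.svd(P-c)[2][0]
    if d@(c-[.5275,.143])<0:d=-d
    a=np.degrees(np.arctan2(d[1],d[0])-TH)
    return np.radians((ref-a+180)%360-180)*10,len(xs),(u,v)
E
python3 - <<'E'
from h import *
eoat.command_gripper(.02,60)
m=optics.camera_model("wrist");print(needle(m,cv2.imread("pics/w5.png")))
s0=sense();print(s0["contact_force"].round(1))
qf=Q(TH-np.pi/2)
manip.move_pose([*knobxy(-.03),.1765],qf);s=sense();print(s["ee_pos"].round(4),s["contact_force"].round(1))
manip.move_pose([*knobxy(-.015),.1765],qf);manip.dwell(.2);s=sense();print(s["ee_pos"].round(4),s["contact_force"].round(1),s["time_s"])
for z in (.1745,.1725):
    manip.line_to([*knobxy(-.015),z],.03);manip.dwell(.1);s=sense();m,im=snap("wrist","p%d"%(z*1e4));print(s["ee_pos"].round(4),s["contact_force"].round(1),needle(m,im))
E
```

```text
(np.float64(0.017366657990567008), 46, (np.float64(174.67432848384396), np.float64(167.59096502305366)))
[  5.7  -0.5 -18.3]
[0.5106 0.0585 0.1769] [  2.2 -13.2 -11.6]
[0.5106 0.0584 0.1769] [  1.1  -7.2 -11.8] 19.3333
[0.5107 0.0584 0.1767] [-4.2 -6.8 -1.5] (np.float64(-0.05770580475882542), 47, (np.float64(174.05858868411065), np.float64(168.1128333682559)))
[0.5108 0.0584 0.175 ] [-4.7 -6.8  1.1] (np.float64(0.055920217516012075), 47, (np.float64(173.42778227977607), np.float64(168.43795578083967)))
```

The head is at its stop: 13 N sideways gives no motion. The needle reader works. With the spring on, the true load is about the reading + 0.6 N. Pressing now.

Run:
```python
from h import *
xy=knobxy(-.015);z=.1725;hist=[];i=0
while i<30 and z>.136:
    manip.line_to([*xy,z],.03);manip.dwell(.1);s=sense();m,im=snap("wrist","press");L=needle(m,im)[0]+.6;i+=1
    za=s["ee_pos"][2];fz=s["contact_force"][2];hist.append((z,L));print(round(z,4),za.round(4),"fz",fz.round(1),"L",L.round(2),s["width"].round(4))
    if L>14.4 or fz>17.5: break
    if L<2 : st=.002
    else:
        k=max((L-hist[-2][1])/(hist[-2][0]-z),500) ; st=min(.002,max(.0002,min(4,.8*(15-L) if L<13 else 15-L)/k))
    z-=st
cv2.imwrite("pics/press_hold.png",im)
manip.dwell(.3);m,im=snap("wrist","hold2");s=sense();print("hold",needle(m,im)[0]+.6,s["contact_force"].round(1),s["ee_pos"],s["time_s"])
_,sc=snap("side","hold_side")
u,v=map(int,needle(m,im)[2]);c=cv2.resize(im[v-60:v+60,u-60:u+60],(360,360),interpolation=3);cv2.imwrite("pics/c6.png",np.hstack([c,cv2.resize(sc[120:240,200:340],(420,360),interpolation=3)]))
```

```text
Traceback (most recent call last):
AttributeError: 'float' object has no attribute 'round'
```

Run:
```python
from h import *
xy=knobxy(-.015);z=.1725;hist=[];i=0
while i<30 and z>.136:
    manip.line_to([*xy,z],.03);manip.dwell(.1);s=sense();m,im=snap("wrist","press");L=float(needle(m,im)[0])+.6;i+=1
    za=float(s["ee_pos"][2]);fz=float(s["contact_force"][2]);hist.append((z,L));print(round(z,4),round(za,4),"fz",round(fz,1),"L",round(L,2),round(float(s["width"]),4))
    if L>14.4 or fz>17.5: break
    if L<2 : st=.002
    else:
        k=max((L-hist[-2][1])/(hist[-2][0]-z),500) ; st=min(.002,max(.0002,min(4,.8*(15-L) if L<13 else 15-L)/k))
    z-=st
manip.dwell(.3);m,im=snap("wrist","hold2");s=sense();print("hold",needle(m,im)[0]+.6,s["contact_force"].round(1),s["ee_pos"],s["time_s"])
_,sc=snap("side","hold_side")
u,v=map(int,needle(m,im)[2]);c=cv2.resize(im[v-60:v+60,u-60:u+60],(360,360),interpolation=3);cv2.imwrite("pics/c6.png",np.hstack([c,cv2.resize(sc[120:240,200:340],(420,360),interpolation=3)]))
```

```text
0.1725 0.175 fz 0.4 L 0.56 0.026
0.1705 0.173 fz 0.7 L 0.62 0.026
0.1685 0.171 fz 0.8 L 0.6 0.0262
0.1665 0.169 fz 1.6 L 0.6 0.026
0.1645 0.167 fz 0.8 L 0.57 0.026
0.1625 0.165 fz 0.5 L 0.59 0.0263
0.1605 0.1631 fz 2.7 L 1.07 0.0263
0.1585 0.1614 fz 4.0 L 3.02 0.0262
0.1565 0.1597 fz 5.4 L 5.01 0.0263
0.1545 0.158 fz 7.5 L 6.68 0.0262
0.1525 0.1564 fz 9.6 L 8.64 0.0262
0.1505 0.1547 fz 11.5 L 10.57 0.0263
0.1485 0.153 fz 13.0 L 12.56 0.0261
0.1465 0.1513 fz 15.8 L 14.44 0.0261
hold 14.4687536463197 [-12.9  -6.8  15.9] [0.51099733 0.05836746 0.15136397] 26.4833
```

View pics/c6.png

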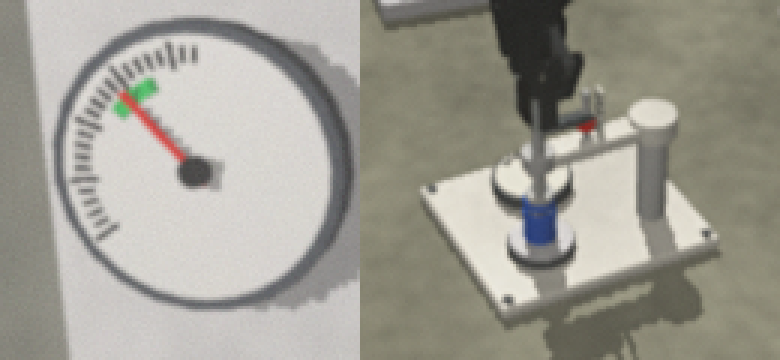

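The needle is in the green band, reading about 14.5 N, and the ram is on the spring with the tab pushed down. I'll add a last 0.5 mm, hold one second, then let the knob up and release.

Run:
```python
from h import *
xy=knobxy(-.015)
manip.line_to([*xy,.146],.02);manip.dwell(1.1);m,im=snap("wrist","hold3");print("hold",needle(m,im)[0]+.6,sense()["contact_force"].round(1))
manip.line_to([*xy,.1765],.05);manip.dwell(.2);s=sense();print(s["ee_pos"].round(4),s["contact_force"].round(1))
xy=xy+[.0025,.0];manip.line_to([*xy,.1765],.02);manip.dwell(.2);s=sense();print(s["ee_pos"].round(4),s["contact_force"].round(1))
eoat.command_gripper(.055)
m,im=snap("wrist","rel");print("rel",needle(m,im)[0]+.6,sense()["contact_force"].round(1))
p=sense()["ee_pos"];manip.line_to([p[0],p[1],.27],.15)
manip.line_to([p[0]-.06,p[1]-.0,.30],.2);manip.dwell(.3)
m,im=snap("wrist","w7");_,b=snap("side","s7");print(needle(m,im)[0]+.6,sense()["time_s"])
cv2.imwrite("pics/c7.png",np.hstack([cv2.resize(im,(440,330)),cv2.resize(b[120:240,200:340],(360,330),interpolation=3)]))
```

```text
hold 14.996409841101132 [-13.8  -6.7  16.8]
[0.5106 0.0584 0.1769] [  2.   -7.7 -10.5]
[0.5108 0.0584 0.1768] [-8.3 -8.1 -4.1]
rel 0.6601780518484601 [ 1.1  0.2 -0.1]
0.6429723245214302 31.4667
```

View pics/c7.png

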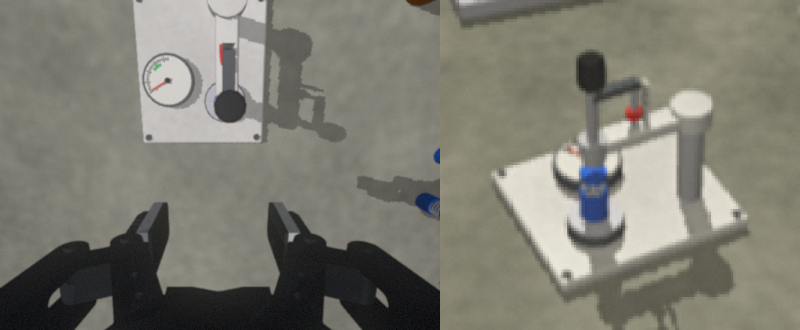

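The knob is up with the head aligned over the plate, the needle is at rest, the red tab is left well below the bar, and the spring is upright. Handing in.

```bash
python3 -c "
from bench import job,sense
print(job.sign_off(),sense()['time_s'])"
```

```text
the job is handed in; nothing more can be done
the job is handed in; nothing more can be done
```

The spring check is done and handed in at about 31 s of the 70 s allowed. The sign-off gives no verdict, so the result rests on my own checks below.

- **Spring:** I took the blue spring farthest to the robot's left and seated it on the locating pin. It went down to full depth with about 4 N of contact.
- **Press head:** I gripped the knob and swung the head to its stop. A sideways push of 13 N moved it no further.
- **Load:** I pressed in small steps and held for about 1.1 s at a dial reading of about 15.0 N. Knob force was 16.8 N, which fits the expected 1 to 3 N above the load. No reading went above 15.0 N.
- **Reading correction:** The load figure includes about 0.6 N that I added so the reader shows the spring's own weight at rest; it is not an independent calibration.
- **Last checks:** After release the knob was fully up, the dial was back to about 0.65 N and the red tab was left down below the bar. The spring stood upright, the head was in line over the plate and the gripper was clear of everything. No check failed or disagreed.
- **Not measured:** The arm kept clear of the mould, jar and nozzle and I felt no unexpected contact, but I did not measure their positions again at the end. I judged the final tab height and the spring's uprightness by eye from the side view only.

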